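Lay out the espresso bar tools

TASK

Set the espresso bar up for the next shift: stand the steel dosing cup in the middle of the scale and put its lid on it, properly seated. Stand the tamper on its base on the bar mat midway between the scale and the knock box, and put the leveller flat on the mat straight behind the tamper (on the side away from the robot, square to the scale-to-knock-box row), leaving about 4 cm clear between the two. Leave the milk jug and the mug where they stand.

Things in the scene. Friction and masses are not known exactly. Their poses are not given: they have to be found in the camera images.
- bar_mat: Black ribbed rubber bar mat, fixed, 420 x 230 x 4 mm, its long side roughly across the robot's front. Its origin is on the underside at the point midway between the scale and the knock box, 80 mm from the mat's front (robot-side) edge and 150 mm from its back edge. Its x axis points to the back (away from the robot, square to the row), its y axis along the row to the left, z up. The place for the tamper is at this origin, on the mat's top (4 mm up).
- scale: Flat square brew scale, fixed on the mat 150 mm from its middle, left or right end: 110 x 110 mm, 22 mm high, black with a flat steel platform. Origin at the centre of its underside, so the platform is 22 mm above it (26 mm above the table).
- knock_box: Black round open knock box with a rubber bar across its mouth, fixed on the mat at the other end, 150 mm from its middle: 100 mm wide, 85 mm high. Origin at the centre of its underside.
- dosing_cup_mid (a point): Straight-sided open steel dosing cup without a handle, standing upright: 58 mm outside diameter, 70 mm high, walls 3 mm, inside diameter 52 mm, 0.12 kg. The point is on its axis half-way up (35 mm above its foot). z axis up.
- lid_mid (a point): Steel lid of the dosing cup, standing on its plug: disc 64 mm wide, 4 mm thick; on top a dark wooden knob 20 mm in diameter, 22 mm tall; beneath a plug 38 mm wide, 8 mm deep, that goes loosely into the cup until the disc lies on the rim. 34 mm high, 0.06 kg. The point is on its axis 17 mm above the plug's foot: 9 mm above the disc's underside, 17 mm below the knob's top. z axis up.
- tamper_mid (a point): Tamper standing on its round steel base: base 58 mm wide and 22 mm high, a thin neck, then an upright wooden handle 32 mm in diameter from 50 to 82 mm above the foot, 90 mm high in all, about 0.4 kg. The point is on its axis half-way up, 45 mm above its foot. z axis up.
- leveller_mid (a point): Leveller: a plain low aluminium puck, 58 mm in diameter and 36 mm high, with a dark line around it and a dark spot on its top, about 0.3 kg. The point is on its axis half-way up, 18 mm above its foot. z axis up.
- milk_jug_mid (a point): Bystander: steel milk jug, 76 mm wide at the foot, 90 mm high, handle reaching 64 mm from its axis along its -x axis. The point is on its axis 45 mm above its foot. Not to be disturbed.
- mug_mid (a point): Bystander: white ceramic mug, 72 mm wide, 65 mm high, with a handle along its +y axis. The point is on its axis, 32 mm above its foot. Not to be disturbed.
Mind the look-alikes: they are no part of the job. Leave any brown or yellow look-alike of the scale alone. Leave any red look-alike of the part that bears dosing_cup_mid alone.

How it is judged:
By the outcome, as a careful person would: the job done as asked, in the order asked, and still so for the second after the job is handed in, with the robot touching nothing.
It also fails if it takes over 96 s, if anything falls off the work surface, if the arm or the gripper's body presses on something with over 40 N, if the wrist force passes 120 N, or if a joint passes its speed limit or range.

ROBOT

A 6-joint arm with a two-finger parallel gripper is mounted at the origin on the work surface. World frame = base frame: x ahead of the robot, y to its left, z up, the work surface at z = 0. Lengths are in m, angles in rad, forces in N, time in s.
With the tool pointing down it reaches from about 0.225 to 0.875 m from the base axis. Payload 3.4 kg.
Tool frame: the origin (TCP) lies between the finger pads; the fingertips stand 11 mm ahead of it and the grasp point (between the pads) lies 8 mm behind it; z points along the fingers, y is the line along which they close (so a half turn about z gives the same grasp; the last joint's range is limited). The gripper opens to 85 mm and grips with 20 to 120 N. Pads are 22 mm wide; open, the fingers measure 114 mm over their backs; the gripper's body (76 mm by 85 mm) begins 54 mm behind the grasp point. The pads swing forward as they close: fully open they stand 13 mm farther back than shut.
Start: joints at [-1.441, 0.276, 1.505, -0, 1.361, -0.121], TCP at [0.143, -0.557, 0.242] pointing down, gripper open.
Joint ranges: [-2.89, 2.89], [-0.75, 2.08], [0.22, 2.7], [-1.18, 4.32], [0.11, 2.71], [-2.7, 2.7]. Speed limits (rad/s): [2.57, 2.57, 3.14, 3.14, 3.14, 3.14].

INTERFACE

Orientations are given as a unit quaternion [w, x, y, z].
In Python, from rig import manip, imaging gives the robot as it stands. The module is installed in compiled form; this text tells all that it offers.
- The arm moves only by the tool jog_arm, never from a script. Its argument "deltas" is one flat list of numbers, 7 for each row, row after row: the turn, a rotation vector about the world's x, y, z in degrees, then the shift along the world's x, y, z in mm, then the opening, from 0 (shut) to 1 (fully open). In form: [ax, ay, az, tx, ty, tz, gripper, ax, ay, az, tx, ty, tz, gripper, ...]. A call has 1 to 20 rows; each row is the pose to reach, as a shift and turn from the pose commanded when the call began; what a row does not reach only later rows make up. A row lasts 1/10 s, in which the tool goes at most 50 mm and 8.59 degrees, less where a joint would pass 70% of its speed; a pose out of reach is approached as far as the arm can. A call with a gripper value outside its range is refused whole. The fingers move at their own pace and stop on an object; "grip_force" is the grip in N (left out, the last holds). Time passes only in rows, so rows that repeat a pose let the fingers close. It gives the time, the measured TCP pose, the force, the opening and the grip force at its end, in the units of the state.
- manip.get_state(): the state, without advancing time (a new reading comes with each control period).
- imaging.get_image(name): name is "scene" or "top" or "wrist"; returns the picture (480x640x3 uint8, blue, green, red); there is no depth.
- imaging.calibration(name): a dict with "mtx" (3x3 intrinsics, pixels), "cam_to_world" (4x4, takes a point from camera to world coordinates). Camera axes: x right, y down, z forward; pixel columns grow to the right and rows downward; lengths in m; the calibration is good to about 2 mm. The wrist camera is an equidistant fisheye: a pixel r from the principal point sees the ray r / f radians off the axis. A picture is of the moment at which its call begins: read the wrist's pose just before it. calibration takes no time and is no camera call; for the wrist camera it gives the pose at the moment of the call.
- manip.sign_off(): hands the job in; it is judged then, once.
The state is a dict: "clock": time; "qpos": joint angles; "qd": joint speeds; "effort": joint torques, N m; "position": TCP position; "ee_rot": TCP orientation; "contact_force": force on the tool from outside, world axes, zero at the start; "moment": the same for the moment, N m; "width": finger opening in m; "gripper_force": force on a finger pad.
Only numpy, scipy, OpenCV 4.12 (cv2) and the standard library are available. Lean on these libraries where they do the work, as an engineer would, in place of code of your own. Each camera call takes 0.05 s, during which the arm holds its last target. There are 200 camera calls.

## Working session

There is one attempt and no reset: what is moved stays moved. The work goes in short steps, Python scripts to look and compute and a tool call to move; the robot and the scene stay as the last step left them, time stands still between calls to the robot, and variables do not carry over. Pictures are saved under pics/ and viewed, at most 14 in all, crops included, and the job is handed in when it is done.

Besides the shell and the picture viewer there is one more tool, called by a JSON object that holds its "fn" and its "kwargs". jog_arm: Moves the arm, as the interface text tells. Its arguments: {"type":"object","properties":{"deltas":{"type":"array"},"grip_force":{"type":"number"}},"required":["deltas"]}

```bash
mkdir -p pics; cat > h.py <<'E'
import numpy as np, cv2
from rig import manip, imaging
def grab(n,f):
    c=imaging.calibration(n); im=imaging.get_image(n); cv2.imwrite('pics/'+f,im); return im,c
def ray(c,u,v,fish=False):
    K=np.array(c['mtx']);T=np.array(c['cam_to_world'])
    x=(u-K[0,2])/K[0,0];y=(v-K[1,2])/K[1,1]
    if fish:
        r=np.hypot(x,y)+1e-12; d=np.array([x/r*np.sin(r),y/r*np.sin(r),np.cos(r)])
    else: d=np.array([x,y,1.])
    return T[:3,3],T[:3,:3]@d
def onz(c,u,v,z,fish=False):
    o,d=ray(c,u,v,fish); return o+d*(z-o[2])/d[2]
E
python3 - <<'E'
from h import *
for n in('top','scene'):
    im,c=grab(n,n+'0.png'); print(n,np.round(c['mtx'],1).tolist(),np.round(c['cam_to_world'],3).tolist())
s=manip.get_state();print(s)
E
```

```text
top [[545.1, 0.0, 319.3], [0.0, 545.1, 233.7], [0.0, 0.0, 1.0]] [[-0.011, -0.999, 0.048, 0.463], [-1.0, 0.01, -0.027, -0.031], [0.026, -0.048, -0.998, 1.355], [0.0, 0.0, 0.0, 1.0]]
scene [[492.4, 0.0, 316.7], [0.0, 492.4, 238.7], [0.0, 0.0, 1.0]] [[0.394, 0.742, -0.543, 1.208], [0.919, -0.328, 0.219, -0.293], [-0.016, -0.585, -0.811, 1.051], [0.0, 0.0, 0.0, 1.0]]
{'clock': 0.1, 'qpos': array([-1.44099815e+00,  2.76542836e-01,  1.50601876e+00,  2.56426442e-05,
        1.36071543e+00, -1.21019400e-01]), 'qd': array([-0.00061917, -0.00081374, -0.00244026, -0.00200589,  0.0001573 ,
       -0.0002071 ]), 'effort': array([ 1.26112041e-03, -4.17700303e+01, -2.46406031e+01, -1.68323336e-04,
        5.81171174e-03, -1.29277828e-05]), 'position': array([ 0.14264517, -0.55654901,  0.24151502]), 'ee_rot': array([-8.42230920e-04,  9.92146602e-01,  1.25077615e-01,  8.84039496e-06]), 'contact_force': array([-0.53128991, -0.17264166, -0.03348037]), 'moment': array([-0.0249203 , -0.00881803,  0.01069507]), 'gripper_force': 0.0, 'width': 0.08549307862636549}
```

View pics/top0.png

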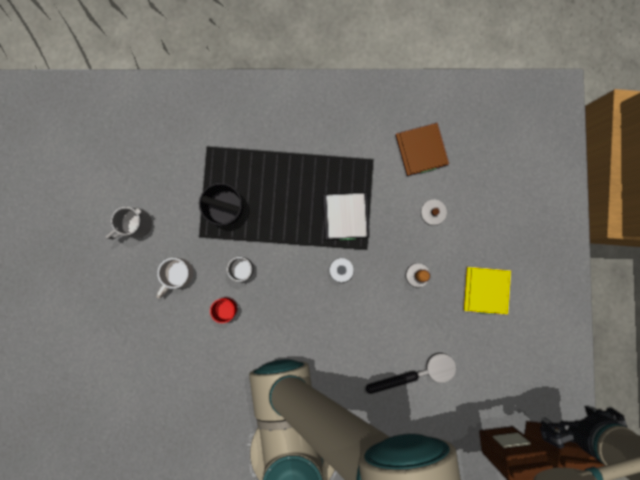

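View pics/scene0.png

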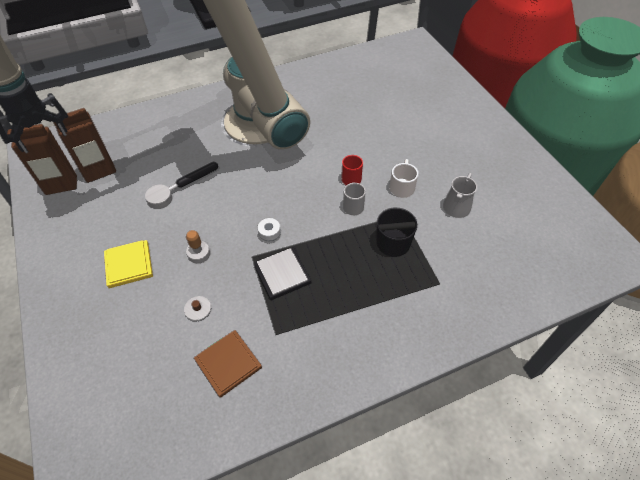

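Top view: cup (239,270), red cup (224,310), leveller (341,270), tamper (419,275), lid (433,211), scale (346,216), knock box (222,206). The mat corners are (207,147), (373,158), (368,249) and (200,237). The scene view shows the same layout.

```bash
cat > m.py <<'E'
from h import *
im=cv2.imread('pics/top0.png');c=imaging.calibration('top')
g=cv2.cvtColor(im,cv2.COLOR_BGR2HSV)
def blob(mask,u,v,R):
    m=np.zeros_like(mask);cv2.circle(m,(u,v),R,255,-1);m&=mask
    cs,_=cv2.findContours(m,cv2.RETR_EXTERNAL,cv2.CHAIN_APPROX_NONE);k=max(cs,key=cv2.contourArea);return k
dark=((g[...,2]<60)*255).astype(np.uint8);lt=((g[...,2]>150)*255).astype(np.uint8)
cs=[(207,147),(373,158),(368,249),(200,237)]
cc=cv2.cornerSubPix(g[...,2],np.float32(cs).reshape(-1,1,2),(4,4),(-1,-1),(3,30,.01)).reshape(-1,2)
P=np.array([onz(c,*p,.004) for p in cc]);print('mat',cc,np.round(P,4))
x=((P[0]-P[3])+(P[1]-P[2]));y=(P[0]-P[1])+(P[3]-P[2])
print('len',[np.linalg.norm(P[i]-P[(i+1)%4]) for i in range(4)])
yaw=(np.arctan2(x[1],x[0])+np.arctan2(-y[0],y[1]))/2
o=(P[2]+P[3])/2; o=P.mean(0)-np.array([np.cos(yaw),np.sin(yaw),0])*.035
print('yaw',np.degrees(yaw),np.degrees([np.arctan2(x[1],x[0]),np.arctan2(-y[0],y[1])]),'origin',o)
ey=np.array([-np.sin(yaw),np.cos(yaw)])
print('scale exp',o[:2]-.15*ey,'box',o[:2]+.15*ey)
for n,u,v,z,R in(('scale',346,216,.026,30),('lev',341,270,.036,16),('lid',433,211,.012,16),('tamp',419,275,.022,16),('cup',239,270,.07,16)):
    k=blob(lt,u,v,R);(a,b),r=cv2.minEnclosingCircle(k)
    if n=='scale': print(cv2.minAreaRect(k)); (a,b)=cv2.minAreaRect(k)[0]
    print(n,a,b,r,np.round(onz(c,a,b,z),4))
for n,u,v,z in(('box',222,206,.085),('red',224,310,.07),('mug',173,273,.065),('jug',126,222,.09),('cup',239,270,.07)):print(n,np.round(onz(c,u,v,z),3))
E
python3 m.py
```

```text
mat [[206.33853 145.80861]
 [372.98633 158.75275]
 [366.60092 249.29361]
 [198.3859  236.90309]] [[ 0.7499  0.2115  0.004 ]
 [ 0.7147 -0.204   0.004 ]
 [ 0.488  -0.1844  0.004 ]
 [ 0.5231  0.2314  0.004 ]]
len [np.float64(0.41697418684321924), np.float64(0.2275286699386904), np.float64(0.41723385885798614), np.float64(0.2276096872771307)]
yaw -4.904516968952521 [-4.97451844 -4.8345155 ] origin [0.58403211 0.01659977 0.004     ]
scale exp [ 0.57120779 -0.13285101] box [0.59685643 0.16605055]
((346.1933898925781, 215.17404174804688), (41.78427505493164, 36.94886016845703), 86.98721313476562)
scale 346.1933898925781 215.17404174804688 26.880390167236328 [ 0.5717 -0.1331  0.026 ]
lev 341.15216064453125 269.5760803222656 11.952309608459473 [ 0.439  -0.1183  0.036 ]
lid 433.7464904785156 211.43310546875 12.55525016784668 [ 0.5801 -0.3524  0.012 ]
tamp 417.96807861328125 274.7158203125 11.449344635009766 [ 0.4239 -0.3077  0.022 ]
cup 242.4114990234375 269.31414794921875 9.98161792755127 [0.443  0.1159 0.07  ]
box [0.591 0.161 0.085]
red [0.349 0.159 0.07 ]
mug [0.436 0.279 0.065]
jug [0.555 0.381 0.09 ]
cup [0.441 0.124 0.07 ]
```

{"fn": "jog_arm", "kwargs": {"deltas": [0, 0, -5, 60, 40, 30, 1, 0, 0, -10, 120, 80, 60, 1, 0, 0, -19.3, 180, 120, 60, 1, 0, 0, -19.3, 300, 200, 60, 1, 0, 0, -19.3, 330, 220, 60, 1, 0, 0, -19.3, 330, 220, 60, 1, 0, 0, -19.3, 330, 220, 60, 1, 0, 0, -19.3, 330, 220, 60, 1, 0, 0, -19.3, 330, 220, 60, 1, 0, 0, -19.3, 330, 220, 60, 1, 0, 0, -19.3, 330, 220, 60, 1, 0, 0, -19.3, 330, 220, 60, 1], "grip_force": 40}}

```text
clock: 1.3
position: [0.4713, -0.338, 0.3021]
ee_rot: [0.0, 0.999, -0.044, -0.001]
contact_force: [-0.6, 0.1, 0.1]
width: 0.0851
gripper_force: 0.0
```

```bash
python3 - <<'E'
from h import *
im,c=grab('wrist','w1.png');np.savez('w1.npz',**c);print(c);print(manip.get_state()['position'])
E
```

```text
{'mtx': array([[371.64829954,   0.        , 320.96053433],
       [  0.        , 371.64829954, 235.53667396],
       [  0.        ,   0.        ,   1.        ]]), 'cam_to_world': array([[-8.78813858e-02, -9.60208096e-01, -2.65098614e-01,
         5.38309141e-01],
       [-9.96130927e-01,  8.47650672e-02,  2.31961321e-02,
        -3.44493598e-01],
       [ 1.97987979e-04,  2.66111436e-01, -9.63942252e-01,
         4.33373173e-01],
       [ 0.00000000e+00,  0.00000000e+00,  0.00000000e+00,
         1.00000000e+00]])}
[ 0.47134643 -0.3381027   0.30219835]
```

View pics/w1.png

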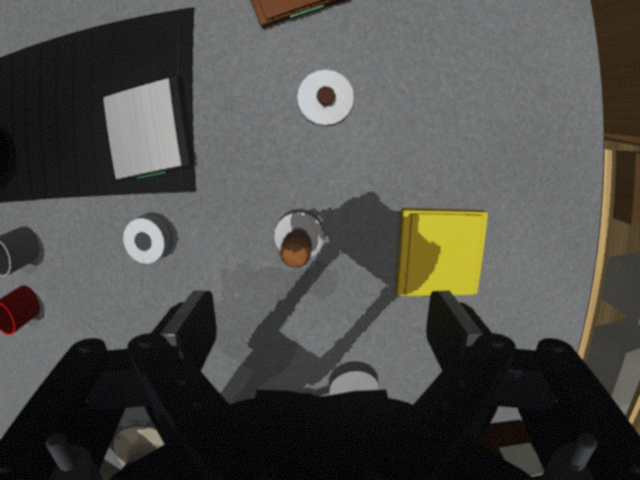

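Wrist view: lid (325,97), tamper (handle 295,247; base 299,237), leveller (144,240), scale platform corners about (104,95), (170,79), (183,164), (117,179).

```bash
cat >> h.py <<'E'
def circ(im,c,u,v,R,z,th=150,mask=None,fish=True):
    """circle fitted to contour of bright blob, cast on plane z"""
    m=mask if mask is not None else ((im.min(2)>th)*255).astype(np.uint8)
    w=np.zeros_like(m);cv2.circle(w,(u,v),R,255,-1);m=m&w
    cs,_=cv2.findContours(m,cv2.RETR_EXTERNAL,cv2.CHAIN_APPROX_NONE)
    k=cv2.convexHull(max(cs,key=cv2.contourArea)).reshape(-1,2)
    p=np.float32([onz(c,*q,z,fish)[:2] for q in k])
    A=np.c_[2*p,np.ones(len(p))];s=np.linalg.lstsq(A,(p**2).sum(1),rcond=None)[0]
    (x,y),r=cv2.minEnclosingCircle(p); return np.round([s[0],s[1],np.sqrt(s[2]+s[0]**2+s[1]**2),x,y,r],4)
E
python3 - <<'E'
from h import *
im=cv2.imread('pics/w1.png');c=dict(np.load('w1.npz'))
print('lid',circ(im,c,325,97,40,.012))
print('lev',circ(im,c,144,240,30,.036))
g=cv2.cvtColor(im,cv2.COLOR_BGR2HSV)
br=(((g[...,1]>110)&(g[...,0]<20)&(g[...,2]>40))*255).astype(np.uint8)
print('tamp top',circ(im,c,295,247,30,.082,mask=br))
print('knob',circ(im,c,325,97,16,.034,mask=br))
m=((im.min(2)>120)*255).astype(np.uint8);w=np.zeros_like(m);cv2.circle(w,(143,130),65,255,-1);m&=w
k=max(cv2.findContours(m,0,1)[0],key=cv2.contourArea).reshape(-1,2)
p=np.float32([onz(c,*q,.026,True)[:2] for q in k]);print('scale',cv2.minAreaRect((p*1000).astype(np.float32)))
E
```

```text
lid [ 0.5823 -0.353   0.0314  0.5823 -0.353   0.0317]
lev [ 0.4412 -0.1195  0.0283  0.4413 -0.1195  0.0287]
tamp top [ 0.4275 -0.3094  0.0152  0.4272 -0.3101  0.0163]
knob [ 0.581  -0.353   0.008   0.581  -0.3529  0.0084]
scale ((573.7805786132812, -134.3632049560547), (103.37165832519531, 90.82066345214844), 2.4421210289001465)
```

{"fn": "jog_arm", "kwargs": {"deltas": [0, 0, 0, -30, 455, -60, 1, 0, 0, 0, -30, 455, -60, 1, 0, 0, 0, -30, 455, -60, 1, 0, 0, 0, -30, 455, -60, 1, 0, 0, 0, -30, 455, -60, 1, 0, 0, 0, -30, 455, -60, 1, 0, 0, 0, -30, 455, -60, 1, 0, 0, 0, -30, 455, -60, 1, 0, 0, 0, -30, 455, -60, 1, 0, 0, 0, -30, 455, -60, 1, 0, 0, 0, -30, 455, -60, 1, 0, 0, 0, -30, 455, -60, 1, 0, 0, 0, -30, 455, -60, 1, 0, 0, 0, -30, 455, -60, 1]}}

```text
clock: 2.75
position: [0.4432, 0.1164, 0.2425]
ee_rot: [0.0, 0.999, -0.044, 0.0]
contact_force: [0.8, 0.0, -0.2]
width: 0.0858
gripper_force: 0.0
```

```bash
python3 - <<'E'
from h import *
im,c=grab('wrist','w2.png');np.savez('w2.npz',**c);print(manip.get_state()['position'],manip.get_state()['qpos'])
E
```

```text
[0.44311694 0.11656943 0.24250612] [ 1.05504285e-01  9.82034207e-02  1.73472308e+00 -4.18272435e-04
  1.30830937e+00  1.76499758e+00]
```

View pics/w2.png

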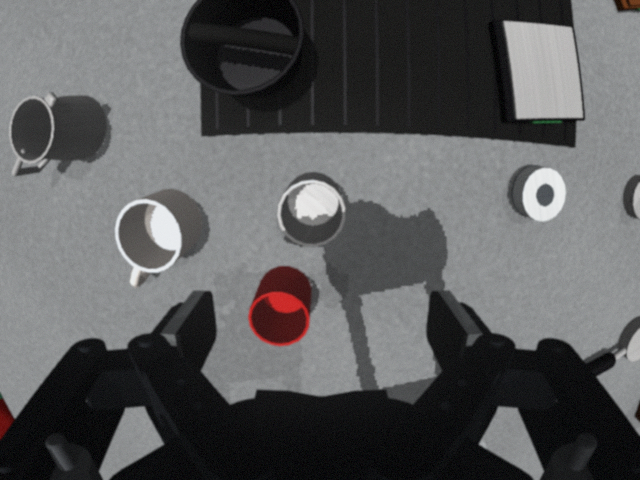

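Wrist view: cup rim centred at about (311,211) with radius about 33 px, red cup at (280,315), leveller at (544,193).

```bash
python3 - <<'E'
from h import *
im=cv2.imread('pics/w2.png');c=dict(np.load('w2.npz'))
for t in(140,155,170):print('cup',circ(im,c,311,211,38,.07,th=t))
P=[onz(c,*q,.07,True)[:2] for q in((278,210),(345,210),(311,178),(311,245))];print(np.round(P,4))
print('lev',circ(im,c,544,193,38,.036))
b=[onz(c,*q,.085,True)[:2] for q in((181,45),(302,45),(241,94))];print(b)
E
```

```text
cup [0.4503 0.1263 0.028  0.4502 0.1253 0.0297]
cup [0.448  0.1248 0.0275 0.4473 0.1242 0.0287]
cup [0.4481 0.1246 0.0273 0.4474 0.1241 0.0285]
[[0.4521 0.151 ]
 [0.4471 0.0952]
 [0.4763 0.1209]
 [0.4193 0.1264]]
lev [ 0.4408 -0.1196  0.0294  0.4403 -0.1199  0.0303]
[array([0.59927133, 0.21481727]), array([0.58325644, 0.11781413]), array([0.54978232, 0.16842008])]
```

{"fn": "jog_arm", "kwargs": {"deltas": [0, 0, 0, 5, 7.5, -50, 1, 0, 0, 0, 5, 7.5, -100, 1, 0, 0, 0, 5, 7.5, -130, 1, 0, 0, 0, 5, 7.5, -150, 1, 0, 0, 0, 5, 7.5, -170, 1, 0, 0, 0, 5, 7.5, -190, 1, 0, 0, 0, 5, 7.5, -207, 1, 0, 0, 0, 5, 7.5, -207, 1, 0, 0, 0, 5, 7.5, -207, 0.55, 0, 0, 0, 5, 7.5, -207, 0.55, 0, 0, 0, 5, 7.5, -207, 0.4, 0, 0, 0, 5, 7.5, -207, 0.4, 0, 0, 0, 5, 7.5, -207, 0.4, 0, 0, 0, 5, 7.5, -207, 0.4, 0, 0, 0, 5, 7.5, -207, 0.4], "grip_force": 40}}

```text
clock: 4.3
position: [0.4488, 0.1253, 0.0366]
ee_rot: [0.0, 0.999, -0.043, 0.001]
contact_force: [0.3, -2.2, 6.4]
width: 0.0574
gripper_force: 43.4
```

{"fn": "jog_arm", "kwargs": {"deltas": [0, 0, 0, 0, 0, 30, 0.4, 0, 0, 0, 0, 0, 80, 0.4, 0, 0, 0, 0, 0, 130, 0.4, 0, 0, 0, 0, -30, 170, 0.4, 0, 0, 0, 10, -80, 190, 0.4, 0, 0, 0, 20, -130, 200, 0.4, 0, 0, 0, 30, -180, 215, 0.4, 0, 0, 0, 42, -230, 215, 0.4, 0, 0, 0, 42, -255, 215, 0.4, 0, 0, 0, 42, -255, 215, 0.4, 0, 0, 0, 42, -255, 215, 0.4, 0, 0, 0, 42, -255, 215, 0.4]}}

```text
clock: 5.5
position: [0.4892, -0.1285, 0.2501]
ee_rot: [-0.0, 0.999, -0.043, -0.0]
contact_force: [-0.4, 0.2, -1.5]
width: 0.0569
gripper_force: 43.8
```

```bash
python3 - <<'E'
from h import *
im,c=grab('wrist','w3.png');np.savez('w3.npz',**c);s=manip.get_state();print(s['position'],s['width'])
E
```

```text
[ 0.48926229 -0.12823209  0.25024311] 0.057042864759164764
```

View pics/w3.png

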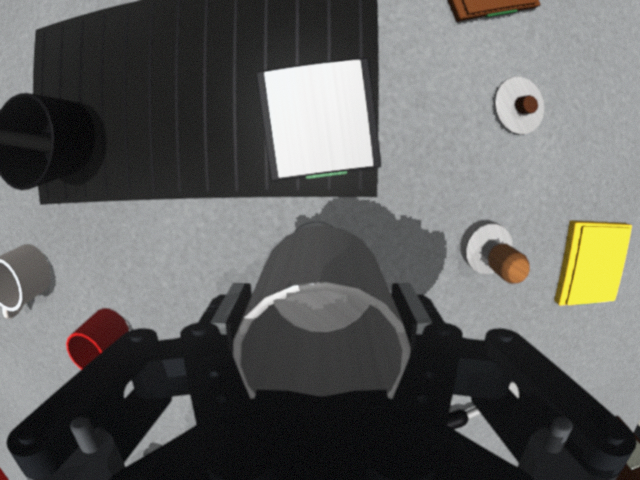

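The cup is held. Scale platform corners are about (264,72), (361,60), (373,166), (278,178), and the mat's near corners are (40,203) and (378,196).

```bash
python3 - <<'E'
from h import *
im=cv2.imread('pics/w3.png');c=dict(np.load('w3.npz'))
P=np.array([onz(c,*q,.026,True)[:2] for q in((264,72),(361,60),(373,166),(278,178))]);print(np.round(P,4),P.mean(0))
print([np.linalg.norm(P[i]-P[(i+1)%4]) for i in range(4)])
d=P[0]-P[1]+P[3]-P[2];print('yaw',np.degrees(np.arctan2(-d[0],d[1])))
Q=np.array([onz(c,*q,.026,True)[:2] for q in((258,73),(367,59),(380,166),(271,180))]);print('outer',np.round(Q,4),Q.mean(0))
M=np.array([onz(c,*q,.004,True)[:2] for q in((40,203),(378,196),(36,30))]);print('mat',M)
# origin from right front mat corner
y=M[0]-M[1];y/=np.linalg.norm(y);x=np.array([y[1],-y[0]]);print(np.degrees(np.arctan2(x[1],x[0])),'o',(M[0]+M[1])/2+.08*x,'scale',(M[0]+M[1])/2+.08*x-.15*y, np.linalg.norm(M[0]-M[1]))
E
```

```text
[[ 0.6231 -0.0862]
 [ 0.6265 -0.1785]
 [ 0.5232 -0.1819]
 [ 0.5193 -0.0899]] [ 0.57304554 -0.13412929]
[np.float64(0.09242428626790368), np.float64(0.10336794336798553), np.float64(0.09208435639284841), np.float64(0.10390235206747346)]
yaw 2.285274253195212
outer [[ 0.6229 -0.0804]
 [ 0.6273 -0.1844]
 [ 0.5228 -0.1887]
 [ 0.518  -0.0829]] [ 0.57273825 -0.13407895]
mat [[ 0.52618068  0.2292368 ]
 [ 0.48971702 -0.18810704]
 [ 0.7513059   0.20982115]]
-4.993296867507367 o [0.58764524 0.01360175] scale [ 0.57458936 -0.13582899] 0.41893374155101026
```

{"fn": "jog_arm", "kwargs": {"deltas": [0, 0, 0, 40, -3, 0, 0.4, 0, 0, 0, 84, -6, -20, 0.4, 0, 0, 0, 84, -6, -60, 0.4, 0, 0, 0, 84, -6, -100, 0.4, 0, 0, 0, 84, -6, -135, 0.4, 0, 0, 0, 84, -6, -160, 0.4, 0, 0, 0, 84, -6, -170, 0.4, 0, 0, 0, 84, -6, -178, 0.4, 0, 0, 0, 84, -6, -178, 0.4, 0, 0, 0, 84, -6, -178, 0.4]}}

```text
clock: 6.55
position: [0.5747, -0.1356, 0.0736]
ee_rot: [0.0, 0.999, -0.043, 0.001]
contact_force: [-1.1, -0.6, -1.5]
width: 0.0572
gripper_force: 43.8
```

{"fn": "jog_arm", "kwargs": {"deltas": [0, 0, 0, -1, 1, -4, 0.4, 0, 0, 0, -1, 1, -7, 0.4, 0, 0, 0, -1, 1, -9, 0.4, 0, 0, 0, -1, 1, -10.5, 0.4, 0, 0, 0, -1, 1, -10.5, 0.4, 0, 0, 0, -1, 1, -10.5, 0.4]}}

```text
clock: 7.15
position: [0.5726, -0.1346, 0.0626]
ee_rot: [0.0, 0.999, -0.043, 0.0]
contact_force: [-2.0, -0.1, 5.1]
width: 0.0573
gripper_force: 44.2
```

{"fn": "jog_arm", "kwargs": {"deltas": [0, 0, 0, 0, 0, 0, 0.6, 0, 0, 0, 0, 0, 0, 0.8, 0, 0, 0, 0, 0, 0, 1, 0, 0, 0, 0, 0, 0, 1, 0, 0, 0, 0, 0, 0, 1, 0, 0, 0, 0, 0, 20, 1, 0, 0, 0, 0, 0, 60, 1, 0, 0, 0, 0, 0, 100, 1, 0, 0, 0, 0, 0, 140, 1, 0, 0, 0, 5, -50, 150, 1, 0, 0, 0, 8, -100, 150, 1, 0, 0, 0, 8, -150, 120, 1, 0, 0, 0, 9, -200, 100, 1, 0, 0, 0, 9, -218, 100, 1, 0, 0, 0, 9, -218, 100, 1, 0, 0, 0, 9, -218, 100, 1]}}

```text
clock: 8.75
position: [0.5813, -0.353, 0.161]
ee_rot: [-0.001, 0.999, -0.044, -0.0]
contact_force: [-0.4, 0.4, -0.3]
width: 0.0852
gripper_force: 0.0
```

```bash
python3 - <<'E'
from h import *
im,c=grab('wrist','w4.png');np.savez('w4.npz',**c);s=manip.get_state();print(s['position'],s['width'])
im,c=grab('top','t4.png');np.savez('t4.npz',**c)
E
```

```text
[ 0.58161806 -0.35204242  0.16160496] 0.08565830586712886
```

View pics/w4.png

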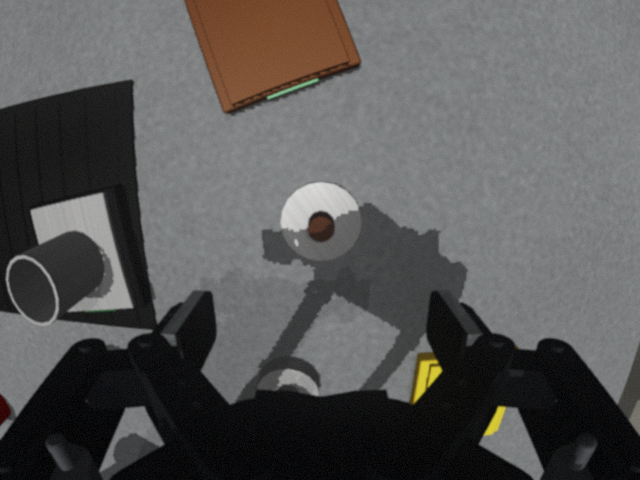

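The cup stands upright on the scale. The lid disc is centred at about (321,222) with radius about 40 px, and its knob is at (321,227).

```bash
python3 - <<'E'
from h import *
im=cv2.imread('pics/w4.png');c=dict(np.load('w4.npz'))
P=np.array([onz(c,*q,.012,True)[:2] for q in((281,222),(361,222),(321,181),(321,262))]);print(np.round(P,4),P[:2].mean(0),P[2:].mean(0))
g=cv2.cvtColor(im,cv2.COLOR_BGR2HSV)
br=(((g[...,1]>80)&(g[...,2]>20))*255).astype(np.uint8)
print('knob',circ(im,c,321,227,20,.034,mask=br))
# cup rim on scale, z=.096
P=np.array([onz(c,*q,.096,True)[:2] for q in((6,280),(60,296),(30,255),(38,325))]);print('cup',P,P.mean(0))
E
```

```text
[[ 0.5849 -0.3224]
 [ 0.5794 -0.3844]
 [ 0.6139 -0.3562]
 [ 0.5494 -0.3506]] [ 0.58213936 -0.3534373 ] [ 0.58166177 -0.35339968]
knob [ 0.5831 -0.3531  0.009   0.5832 -0.3529  0.0096]
cup [[ 0.58005796 -0.10892277]
 [ 0.56624485 -0.16682342]
 [ 0.59808641 -0.14715256]
 [ 0.54206507 -0.13088961]] [ 0.57161358 -0.13844709]
```

{"fn": "jog_arm", "kwargs": {"deltas": [0, 0, 0, 0.5, -0.5, -40, 0.5, 0, 0, 0, 0.5, -0.5, -80, 0.5, 0, 0, 0, 0.5, -0.5, -105, 0.5, 0, 0, 0, 0.5, -0.5, -120, 0.5, 0, 0, 0, 0.5, -0.5, -130, 0.5, 0, 0, 0, 0.5, -0.5, -135, 0.5, 0, 0, 0, 0.5, -0.5, -135, 0.5, 0, 0, 0, 0.5, -0.5, -135, 0.2, 0, 0, 0, 0.5, -0.5, -135, 0.1, 0, 0, 0, 0.5, -0.5, -135, 0.1, 0, 0, 0, 0.5, -0.5, -135, 0.1, 0, 0, 0, 0.5, -0.5, -135, 0.1, 0, 0, 0, 0.5, -0.5, -135, 0.1], "grip_force": 40}}

```text
clock: 10.15
position: [0.583, -0.3537, 0.0283]
ee_rot: [0.001, 0.999, -0.043, 0.001]
contact_force: [0.8, 0.6, 5.1]
width: 0.0183
gripper_force: 39.4
```

{"fn": "jog_arm", "kwargs": {"deltas": [0, 0, 0, 0, 0, 20, 0.1, 0, 0, 0, 0, 0, 60, 0.1, 0, 0, 0, 0, 0, 110, 0.1, 0, 0, 0, 0, 0, 150, 0.1, 0, 0, 0, 0, 30, 165, 0.1, 0, 0, 0, -5, 70, 165, 0.1, 0, 0, 0, -10, 110, 165, 0.1, 0, 0, 0, -10, 150, 165, 0.1, 0, 0, 0, -10, 190, 165, 0.1, 0, 0, 0, -10.5, 210, 165, 0.1, 0, 0, 0, -10.5, 218, 165, 0.1, 0, 0, 0, -10.5, 218, 165, 0.1, 0, 0, 0, -10.5, 218, 165, 0.1]}}

```text
clock: 11.45
position: [0.5719, -0.1361, 0.1918]
ee_rot: [0.001, 0.999, -0.043, 0.0]
contact_force: [0.4, -0.6, -0.5]
width: 0.0183
gripper_force: 39.2
```

```bash
python3 - <<'E'
from h import *
im,c=grab('wrist','w5.png');np.savez('w5.npz',**c);s=manip.get_state();print(s['position'],s['width'],s['contact_force'])
E
```

```text
[ 0.57187621 -0.13638357  0.1917188 ] 0.01833115061284122 [-0.51812064  0.10444272 -0.01083201]
```

View pics/w5.png

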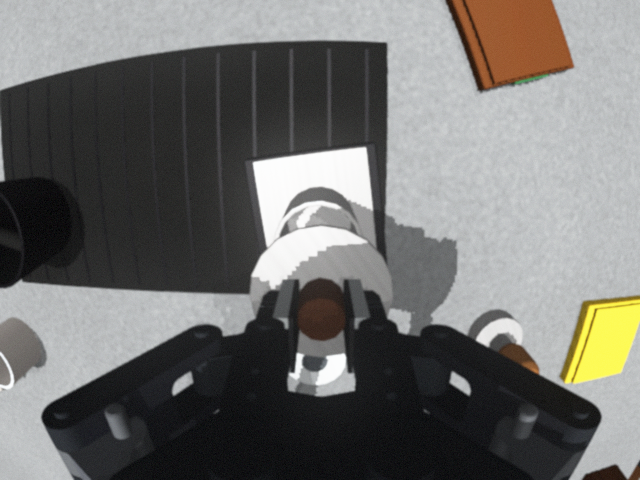

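The lid is held level, with the disc spanning columns 250–393 and its far edge at row 225. The cup's far rim behind it is at about (317,201).

```bash
python3 - <<'E'
from h import *
c=dict(np.load('w5.npz'))
print('rim back',onz(c,317,201,.096,True),'sides',onz(c,276,238,.096,True),onz(c,358,238,.096,True))
z=.1918-.0283+.012
print('lid back',onz(c,321,225,z,True),'L',onz(c,250,285,z,True),'R',onz(c,393,285,z,True))
E
```

```text
rim back [ 0.59885368 -0.1366828   0.096     ] sides [ 0.5773873  -0.10849518  0.096     ] [ 0.57286157 -0.1605815   0.096     ]
lid back [ 0.60273952 -0.13941776  0.1755    ] L [ 0.57870272 -0.10628732  0.1755    ] R [ 0.57328641 -0.16837897  0.1755    ]
```

{"fn": "jog_arm", "kwargs": {"deltas": [0, 0, 0, -0.5, 2, -20, 0.1, 0, 0, 0, -0.5, 2, -40, 0.1, 0, 0, 0, -0.5, 2, -55, 0.1, 0, 0, 0, -0.5, 2, -63, 0.1, 0, 0, 0, -0.5, 2, -68, 0.1, 0, 0, 0, -0.5, 2, -72, 0.1, 0, 0, 0, -0.5, 2, -74, 0.1, 0, 0, 0, -0.5, 2, -75.5, 0.1, 0, 0, 0, -0.5, 2, -75.5, 0.1, 0, 0, 0, -0.5, 2, -75.5, 0.1]}}

```text
clock: 12.5
position: [0.5714, -0.1331, 0.1167]
ee_rot: [0.0, 0.999, -0.043, 0.0]
contact_force: [0.3, -0.8, -0.7]
width: 0.0183
gripper_force: 39.2
```

{"fn": "jog_arm", "kwargs": {"deltas": [0, 0, 0, 0, -0.5, -1, 0.1, 0, 0, 0, 0, -0.5, -2, 0.1, 0, 0, 0, 0, -0.5, -2, 0.1, 0, 0, 0, 0, -0.5, -2, 0.1]}}

```text
clock: 12.9
position: [0.5716, -0.1333, 0.1163]
ee_rot: [0.0, 0.999, -0.043, 0.001]
contact_force: [-2.4, 1.0, 9.3]
width: 0.0183
gripper_force: 40.1
```

{"fn": "jog_arm", "kwargs": {"deltas": [0, 0, 0, 0, 0, 1, 0.3, 0, 0, 0, 0, 0, 1, 0.5, 0, 0, 0, 0, 0, 1, 0.5, 0, 0, 0, 0, 0, 1, 0.5, 0, 0, 0, 0, 0, 20, 0.5, 0, 0, 0, 0, 0, 50, 0.5, 0, 0, 0, 0, 0, 80, 0.7, 0, 0, 0, -40, -40, 80, 1, 0, 0, 0, -80, -80, 90, 1, 0, 0, 0, -110, -110, 90, 1, 0, 0, 0, -140, -150, 90, 1, 0, 0, 0, -144, -176, 90, 1, 0, 0, 0, -144, -176, 90, 1, 0, 0, 0, -144, -176, 90, 1]}}

```text
clock: 14.3
position: [0.4269, -0.3099, 0.2041]
ee_rot: [-0.0, 0.999, -0.044, -0.0]
contact_force: [0.0, 0.1, 0.3]
width: 0.0856
gripper_force: 0.0
```

```bash
python3 - <<'E'
from h import *
im,c=grab('wrist','w6.png');np.savez('w6.npz',**c);s=manip.get_state();print(s['position'],s['width'],s['contact_force'])
E
```

```text
[ 0.42715626 -0.30911588  0.20401186] 0.08523991842789773 [ 0.44276487  0.03269387 -0.41680268]
```

View pics/w6.png

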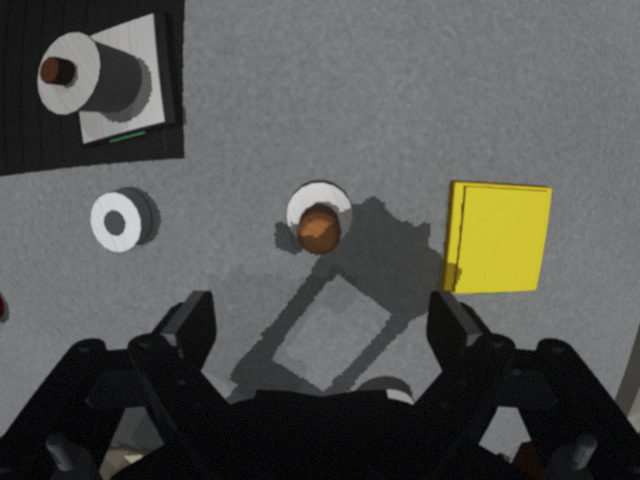

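The lid sits flush on the cup. The tamper handle top is at (319,229), and its base spans columns 287–352 with the far edge at row 181. The leveller is at (118,220).

```bash
python3 - <<'E'
from h import *
im=cv2.imread('pics/w6.png');c=dict(np.load('w6.npz'))
print('base',onz(c,320,181,.022,True),onz(c,287,212,.022,True),onz(c,352,212,.022,True))
g=cv2.cvtColor(im,cv2.COLOR_BGR2HSV)
br=(((g[...,1]>80)&(g[...,2]>20)&(g[...,0]<22))*255).astype(np.uint8)
for z in(.08,.088):print('handle',circ(im,c,319,229,32,z,mask=br))
print('lev',circ(im,c,118,220,36,.036))
E
```

```text
base [ 0.45562745 -0.3120791   0.022     ] [ 0.43142298 -0.28132837  0.022     ] [ 0.42648774 -0.33720182  0.022     ]
handle [ 0.4281 -0.3088  0.0166  0.4283 -0.3091  0.0179]
handle [ 0.4302 -0.3091  0.016   0.4304 -0.3093  0.0173]
lev [ 0.4411 -0.1195  0.0285  0.4409 -0.1194  0.0288]
```

{"fn": "jog_arm", "kwargs": {"deltas": [0, 0, 0, 0.5, 0, -40, 0.7, 0, 0, 0, 0.5, 0, -80, 0.7, 0, 0, 0, 0.5, 0, -110, 0.7, 0, 0, 0, 0.5, 0, -130, 0.7, 0, 0, 0, 0.5, 0, -146, 0.7, 0, 0, 0, 0.5, 0, -146, 0.7, 0, 0, 0, 0.5, 0, -146, 0.4, 0, 0, 0, 0.5, 0, -146, 0.25, 0, 0, 0, 0.5, 0, -146, 0.25, 0, 0, 0, 0.5, 0, -146, 0.25, 0, 0, 0, 0.5, 0, -146, 0.25, 0, 0, 0, 0.5, 0, -146, 0.25], "grip_force": 60}}

```text
clock: 15.55
position: [0.4285, -0.3093, 0.0595]
ee_rot: [0.0, 0.999, -0.043, 0.001]
contact_force: [1.6, 5.1, 5.5]
width: 0.03
gripper_force: 59.8
```

{"fn": "jog_arm", "kwargs": {"deltas": [0, 0, 0, 0, 0, 15, 0.25, 0, 0, 0, 0, 0, 50, 0.25, 0, 0, 0, 0, 0, 100, 0.25, 0, 0, 0, 0, 0, 140, 0.25, 0, 0, 0, 0, 30, 150, 0.25, 0, 0, 0, 10, 70, 150, 0.25, 0, 0, 0, 30, 115, 150, 0.25, 0, 0, 0, 50, 160, 150, 0.25, 0, 0, 0, 70, 200, 150, 0.25, 0, 0, 0, 100, 240, 150, 0.25, 0, 0, 0, 130, 280, 150, 0.25, 0, 0, 0, 150, 310, 150, 0.25, 0, 0, 0, 157.5, 324, 150, 0.25, 0, 0, 0, 157.5, 324, 150, 0.25, 0, 0, 0, 157.5, 324, 150, 0.25]}}

```text
clock: 17.05
position: [0.5841, 0.0137, 0.2075]
ee_rot: [0.001, 0.999, -0.043, -0.001]
contact_force: [-0.6, -0.9, -4.1]
width: 0.0306
gripper_force: 61.0
```

```bash
python3 - <<'E'
from h import *
im,c=grab('wrist','w7.png');np.savez('w7.npz',**c);s=manip.get_state();print(s['position'],s['width'],s['contact_force'])
E
```

```text
[0.58409669 0.01325282 0.20773208] 0.03019256502423493 [-0.46441992 -0.49090629 -4.6948054 ]
```

View pics/w7.png

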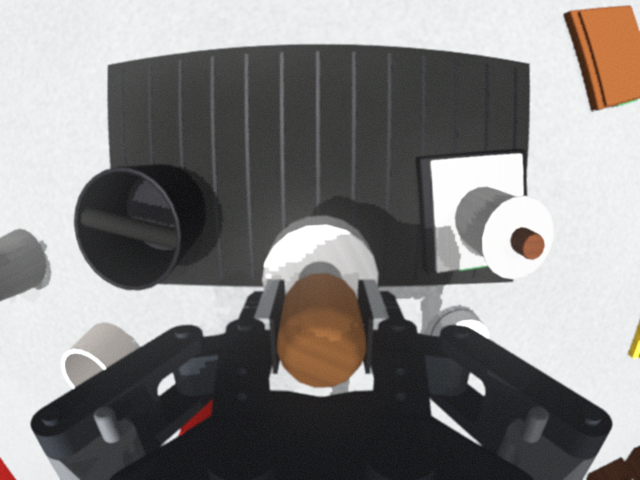

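The tamper is held upright. The mat's back corners are (108,66) and (529,64). The knock-box rim is centred at about (127,228) and spans columns 75–180, rows 166–290.

```bash
python3 - <<'E'
from h import *
im=cv2.imread('pics/w7.png');c=dict(np.load('w7.npz'))
M=np.array([onz(c,*q,.004,True)[:2] for q in((108,66),(529,64))]);print('mat',M,np.linalg.norm(M[0]-M[1]))
y=M[0]-M[1];y/=np.linalg.norm(y);x=np.array([y[1],-y[0]]);print(np.degrees(np.arctan2(x[1],x[0])),'o',M.mean(0)-.15*x)
P=np.array([onz(c,*q,.089,True)[:2] for q in((75,225),(180,225),(118,168),(137,290))]);print('box',P,P[:2].mean(0),P[2:].mean(0))
S=np.array([onz(c,*q,.026,True)[:2] for q in((418,156),(525,151),(537,269),(427,273))]);print('scale',S,S.mean(0))
zf=.2077-.0595
print('base back/L/R',onz(c,320,217,zf+.022,True),onz(c,264,270,zf+.022,True),onz(c,378,270,zf+.022,True))
E
```

```text
mat [[ 0.75084375  0.21046755]
 [ 0.71647197 -0.20512015]] 0.4170066651757198
-4.727970182738166 o [0.58416827 0.01503745]
box [[0.60830913 0.21133358]
 [0.59899701 0.11436974]
 [0.64712675 0.15881392]
 [0.54981602 0.16382983]] [0.60365307 0.16285166] [0.59847139 0.16132187]
scale [[ 0.6280713  -0.07433404]
 [ 0.62964365 -0.18106657]
 [ 0.51059794 -0.20214689]
 [ 0.52043661 -0.08055058]] [ 0.57218738 -0.13452452]
base back/L/R [0.61367868 0.01093012 0.1702    ] [0.5897335 0.040446  0.1702   ] [ 0.58493591 -0.0150153   0.1702    ]
```

{"fn": "jog_arm", "kwargs": {"deltas": [0, 0, 0, 0.5, 2, -40, 0.25, 0, 0, 0, 0.5, 2, -80, 0.25, 0, 0, 0, 0.5, 2, -110, 0.25, 0, 0, 0, 0.5, 2, -128, 0.25, 0, 0, 0, 0.5, 2, -135, 0.25, 0, 0, 0, 0.5, 2, -139, 0.25, 0, 0, 0, 0.5, 2, -142, 0.25, 0, 0, 0, 0.5, 2, -144, 0.25, 0, 0, 0, 0.5, 2, -144, 0.25]}}

```text
clock: 18.0
position: [0.5861, 0.0163, 0.065]
ee_rot: [0.0, 0.999, -0.043, 0.001]
contact_force: [-0.2, 0.3, -4.4]
width: 0.0301
gripper_force: 60.9
```

{"fn": "jog_arm", "kwargs": {"deltas": [0, 0, 0, -1, -1, -1, 0.25, 0, 0, 0, -1, -1, -2, 0.25, 0, 0, 0, -1, -1, -2.5, 0.25, 0, 0, 0, -1, -1, -2.5, 0.25]}}

```text
clock: 18.4
position: [0.5852, 0.0154, 0.0635]
ee_rot: [0.0, 0.999, -0.043, 0.001]
contact_force: [-2.2, 0.8, 4.3]
width: 0.0303
gripper_force: 61.6
```

{"fn": "jog_arm", "kwargs": {"deltas": [0, 0, 0, 0, 0, 0.5, 0.4, 0, 0, 0, 0, 0, 0.5, 0.6, 0, 0, 0, 0, 0, 0.5, 0.6, 0, 0, 0, 0, 0, 0.5, 0.6, 0, 0, 0, 0, 0, 20, 0.6, 0, 0, 0, 0, 0, 60, 0.6, 0, 0, 0, 0, 0, 110, 0.7, 0, 0, 0, -40, -30, 120, 1, 0, 0, 0, -80, -60, 100, 1, 0, 0, 0, -110, -100, 80, 1, 0, 0, 0, -140, -130, 60, 1, 0, 0, 0, -144, -135, 40, 1, 0, 0, 0, -144, -135, 40, 1, 0, 0, 0, -144, -135, 40, 1]}}

```text
clock: 19.8
position: [0.4413, -0.1196, 0.1022]
ee_rot: [-0.0, 0.999, -0.043, 0.0]
contact_force: [-0.0, -0.7, -0.0]
width: 0.0853
gripper_force: 0.0
```

```bash
python3 - <<'E'
from h import *
im,c=grab('wrist','w8.png');np.savez('w8.npz',**c);s=manip.get_state();print(s['position'],s['width'],s['contact_force'])
E
```

```text
[ 0.44221222 -0.11955466  0.1026566 ] 0.08565475973517062 [ 0.26399974  0.50986761 -0.15703847]
```

View pics/w8.png

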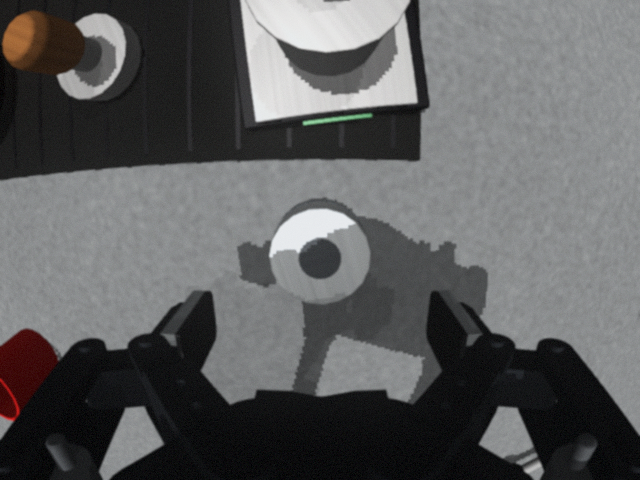

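The leveller is centred under the gripper at (320,257), and the tamper stands upright on the mat.

{"fn": "jog_arm", "kwargs": {"deltas": [0, 0, 0, -0.5, 0, -30, 1, 0, 0, 0, -0.5, 0, -55, 1, 0, 0, 0, -0.5, 0, -72, 1, 0, 0, 0, -0.5, 0, -84, 1, 0, 0, 0, -0.5, 0, -84, 1, 0, 0, 0, -0.5, 0, -84, 0.6, 0, 0, 0, -0.5, 0, -84, 0.45, 0, 0, 0, -0.5, 0, -84, 0.45, 0, 0, 0, -0.5, 0, -84, 0.45, 0, 0, 0, -0.5, 0, -84, 0.45, 0, 0, 0, -0.5, 0, -84, 0.45], "grip_force": 60}}

```text
clock: 20.95
position: [0.4417, -0.1195, 0.0194]
ee_rot: [0.0, 0.999, -0.043, 0.002]
contact_force: [-0.2, 3.2, 4.8]
width: 0.0564
gripper_force: 63.3
```

{"fn": "jog_arm", "kwargs": {"deltas": [0, 0, 0, 0, 0, 15, 0.45, 0, 0, 0, 0, 0, 50, 0.45, 0, 0, 0, 0, 0, 100, 0.45, 0, 0, 0, 0, 0, 150, 0.45, 0, 0, 0, 10, 10, 190, 0.45, 0, 0, 0, 50, 30, 200, 0.45, 0, 0, 0, 90, 50, 200, 0.45, 0, 0, 0, 130, 70, 200, 0.45, 0, 0, 0, 170, 90, 200, 0.45, 0, 0, 0, 210, 110, 200, 0.45, 0, 0, 0, 235, 124, 200, 0.45, 0, 0, 0, 241, 126.5, 200, 0.45, 0, 0, 0, 241, 126.5, 200, 0.45, 0, 0, 0, 241, 126.5, 200, 0.45]}}

```text
clock: 22.35
position: [0.6799, 0.0066, 0.2176]
ee_rot: [0.0, 0.999, -0.043, -0.001]
contact_force: [-0.2, 0.1, -3.7]
width: 0.0564
gripper_force: 65.0
```

```bash
python3 - <<'E'
from h import *
im,c=grab('top','t9.png');np.savez('t9.npz',**c);s=manip.get_state();print(s['position'],s['width'],s['contact_force'])
E
```

```text
[0.6797946  0.00631503 0.21793693] 0.056365273144527425 [-0.23386641 -0.2465657  -2.86992833]
```

{"fn": "jog_arm", "kwargs": {"deltas": [0, 0, 0, 2, 0.5, -40, 0.45, 0, 0, 0, 2, 0.5, -80, 0.45, 0, 0, 0, 2, 0.5, -120, 0.45, 0, 0, 0, 2, 0.5, -150, 0.45, 0, 0, 0, 2, 0.5, -170, 0.45, 0, 0, 0, 2, 0.5, -182, 0.45, 0, 0, 0, 2, 0.5, -188, 0.45, 0, 0, 0, 2, 0.5, -191, 0.45, 0, 0, 0, 2, 0.5, -191, 0.45]}}

```text
clock: 23.3
position: [0.6837, 0.0072, 0.0278]
ee_rot: [0.0, 0.999, -0.043, 0.001]
contact_force: [-0.5, 1.2, -2.3]
width: 0.0565
gripper_force: 65.0
```

{"fn": "jog_arm", "kwargs": {"deltas": [0, 0, 0, -1, 0, -2, 0.45, 0, 0, 0, -1, 0, -4, 0.45, 0, 0, 0, -1, 0, -5.5, 0.45, 0, 0, 0, -1, 0, -5.5, 0.45, 0, 0, 0, -1, 0, -5.5, 0.45]}}

```text
clock: 23.8
position: [0.6826, 0.0075, 0.0234]
ee_rot: [0.0, 0.999, -0.043, 0.001]
contact_force: [-2.4, -0.0, 5.4]
width: 0.0562
gripper_force: 66.1
```

Contact is at the expected height. Next I release, rise and look.

{"fn": "jog_arm", "kwargs": {"deltas": [0, 0, 0, 0, 0, 0.5, 0.7, 0, 0, 0, 0, 0, 0.5, 1, 0, 0, 0, 0, 0, 0.5, 1, 0, 0, 0, 0, 0, 0.5, 1, 0, 0, 0, 0, 0, 20, 1, 0, 0, 0, 0, 0, 60, 1, 0, 0, 0, 0, 0, 110, 1, 0, 0, 0, 0, 0, 160, 1, 0, 0, 0, -20, 0, 200, 1, 0, 0, 0, -60, 0, 240, 1, 0, 0, 0, -90, 0, 270, 1, 0, 0, 0, -120, 0, 280, 1, 0, 0, 0, -120, 0, 280, 1, 0, 0, 0, -120, 0, 280, 1]}}

```text
clock: 25.2
position: [0.562, 0.0075, 0.302]
ee_rot: [0.0, 0.999, -0.043, 0.001]
contact_force: [0.7, -0.5, -0.3]
width: 0.0854
gripper_force: 0.0
```

```bash
python3 - <<'E'
from h import *
im,c=grab('wrist','w10.png');np.savez('w10.npz',**c);s=manip.get_state();print(s['position'],s['width'],s['contact_force'])
E
```

```text
[0.56248181 0.00743832 0.30108185] 0.08520996922464677 [ 0.56641916 -0.20521561 -0.4368609 ]
```

View pics/w10.png

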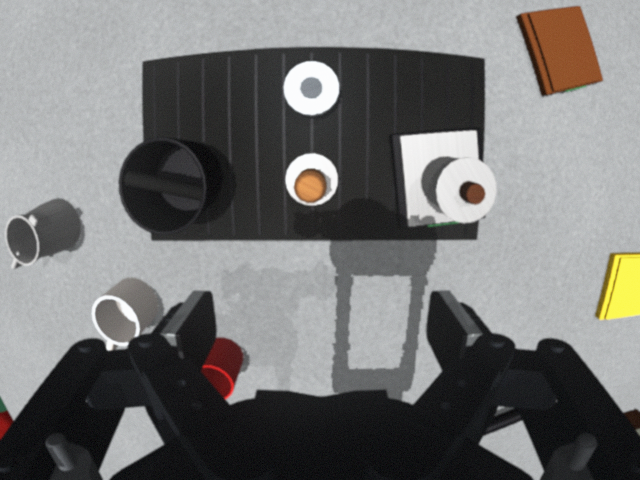

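The final view shows the leveller at (311,88), tamper base at (312,180), lid at (465,189), and the mat's back corners at (143,62) and (484,60). I'll do one check before handing in.

```bash
python3 - <<'E'
from h import *
im=cv2.imread('pics/w10.png');c=dict(np.load('w10.npz'))
M=np.array([onz(c,*q,.004,True)[:2] for q in((143,62),(484,60))]);y=M[0]-M[1];print(np.linalg.norm(y));y/=np.linalg.norm(y);x=np.array([y[1],-y[0]]);o=M.mean(0)-.15*x
g=cv2.cvtColor(im,cv2.COLOR_BGR2HSV)
br=(((g[...,1]>80)&(g[...,2]>20)&(g[...,0]<22))*255).astype(np.uint8)
m=((im.min(2)>120)*255).astype(np.uint8)|br
w=circ(im,c,312,180,36,.026,mask=m);l=circ(im,c,311,88,36,.04);d=circ(im,c,465,189,33,.108)
print('o',o,'tamp',w,'lev',l,'lid',d)
for p in(w,l,d):print('mat frame',np.round([(p[:2]-o)@x,(p[:2]-o)@y],4))
S=np.array([onz(c,*q,.026,True)[:2] for q in((401,135),(477,131),(488,220),(409,225))]);print(S.mean(0))
E
```

```text
0.41693266980693694
o [0.58369621 0.0156239 ] tamp [0.5828 0.0159 0.0294 0.5827 0.0159 0.0296] lev [0.6818 0.007  0.0291 0.6818 0.007  0.0294] lid [ 0.5723 -0.1309  0.0316  0.5725 -0.1311  0.0326]
mat frame [-0.0009  0.0002]
mat frame [ 0.0985 -0.0001]
mat frame [ 0.0014 -0.147 ]
[ 0.57311884 -0.13704768]
```

```bash
python3 -c "
from rig import manip;print(manip.sign_off())"
```

```text
the job is handed in; nothing more can be done
None
```

The job is handed in at about 25 s: the cup is on the scale with its lid seated, the tamper is within about 1 mm of its mark, and the leveller is straight behind it with about 4 cm clear; the jug and mug were not touched.

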